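# Shut and latch the cartridge drawer

## Task

The drawer of the bamboo cartridge organiser stands open: push it fully home, then flip the steel toggle lever on the organiser's top towards the drawer front until it snaps over and its tongue holds the drawer shut. Do it with the fingertips only: do not throw the lever before the drawer is home, do not lift, tip or shove the organiser about, and leave the headshells, the gauge and the clear box alone.

Things in the scene. Friction and masses are not known exactly. Their poses are not given: they have to be found in the camera images.
- organiser: Light bamboo box, 160 (x) by 240 (y) by 70 mm high, about 2.2 kg with its contents, standing loose on the desk on rubber feet (a sideways push of more than about 10 N can shift it). Origin at the centre of its underside. Its front, with the drawer, faces its own -x, towards the robot (turned up to 0.35 rad either way); its closed front face lies at own x = -80 mm. Its flat top is at 70 mm and is bare but for the lever's mount.
- drawer (a joint): How far the organiser's only drawer is pulled out, in m along the organiser's own -x: 0 is fully home with its front flush with the organiser's front, 0.09 the outer stop. It starts 0.035 to 0.065 open, slides stiffly with about 1.5 N of friction and stays where it is left; there is a hard stop at 0.
- drawer_face (a point): Centre of the drawer front's outer face, moving with the drawer, 37 mm above the desk. The flat front is 222 mm wide (own y) and reaches from 12 to 62 mm above the desk; a round wooden knob of 18 mm diameter stands 14 mm out at this very point. Pushing anywhere on the front shuts the drawer. Axes are the organiser's.
- latch (a joint): Angle of the steel toggle lever in rad. 0: unlocked, the handle leaning 0.6 rad back (to the organiser's +x) from upright, the tongue raised. 1.2: locked, the handle leaning 0.6 rad forward (to the organiser's -x, over the drawer front), the tongue hanging in front of the drawer front. Only these two stops are stable: a spring (about 2 to 3 N at the bar) drives it away from the centre at 0.6, so once pushed a little past upright it snaps over by itself.
- latch_bar (a point): Centre of the dark cross bar at the handle's end, moving with the lever. The bar is 12 mm thick and 38 mm long along the organiser's y. The pivot lies along y at organiser x = -60, y = -75 mm, 82 mm above the desk; the bar sits 55 mm from it on a handle 12 mm wide and 4 mm thick. Unlocked, the bar is at organiser x = -29 mm, 127 mm above the desk, and behind it (+x) the top is free, so a fingertip can be lowered there and drawn to the front.
- headshell_a: Bystander: red plastic headshell with cartridge, about 58 by 30 by 20 mm, lying on the desk near a front corner of the organiser. Origin at the centre of its underside. Not to be touched.
- headshell_b: Bystander: black plastic headshell of the same size near the other front corner. Origin at the centre of its underside. Not to be touched.
- gauge: Bystander: steel balance-beam stylus gauge, 95 by 34 by 36 mm, on the desk on one side of the organiser. Origin at the centre of its underside.
- cube_box: Bystander: clear acrylic cube box with shut hinged lid, about 82 by 82 by 77 mm, on the desk on the other side of the organiser. Origin at the centre of its underside.

How it is judged:
By the outcome, as a careful person would: the job done as asked, in the order asked, and still so for the second after the job is handed in, with the robot touching nothing.
It also fails if it takes over 42 s, if anything falls off the work surface, if the arm or the gripper's body presses on something with over 40 N, if the wrist force passes 120 N, or if a joint passes its speed limit or range.

## Robot

A 6-joint arm with a two-finger parallel gripper is mounted at the origin on the work surface. World frame = base frame: x ahead of the robot, y to its left, z up, the work surface at z = 0. Lengths are in mm, angles in rad, forces in N, time in s.
With the tool pointing down it reaches from about 350 to 875 mm from the base axis. Payload 4.2 kg.
Tool frame: the origin (TCP) lies midway between the tips of the shut fingers; the grasp point (between the pads) lies 19 mm behind it (arm.grip_depth is the distance from the TCP to the grasp point, in mm); z points along the fingers, x is the direction in which the jaws open and shut, and the axes are right-handed (so a half turn about z gives the same grasp; the last joint's range is limited). The gripper opens to 85 mm and grips with 20 to 120 N. Pads are 22 mm wide; open, the fingers measure 114 mm over their backs; the gripper's body (76 mm by 85 mm) begins 54 mm behind the grasp point. The pads swing forward as they close: fully open they stand 13 mm farther back than shut.
Start: joints at [-0.921, 0.385, 0.008, 0, -1.194, -0.259], TCP at [238.093, -577.85, 231.312] pointing down, gripper open.
Joint ranges: [-3.14, 3.14], [-1.21, 2.06], [-1.07, 1.41], [-3.16, 2.05], [-2.99, -0.16], [-3.1, 3.1]. Speed limits (rad/s): [2.79, 2.79, 3.14, 3.14, 3.14, 3.14].

## Interface

Orientations are given as a unit quaternion [x, y, z, w].
In Python, from bench import arm, eyes, find_in, silhouettes gives the robot as it stands. The module is installed in compiled form; this text tells all that it offers.
- The arm moves only by the tool play_rows, never from a script. Its arguments are lists of equal length, an entry for each row: "offset": the shift along the world's x, y, z in mm, a list of three; "turn": the turn about the world's z in rad. In form: {"offset": [[x, y, z], ...], "turn": [turn, ...]}. A call has 1 to 12 rows; each row shifts and turns the pose as measured when the row begins; what a row does not reach is not made up. A row lasts 1/10 s, in which the tool goes at most 50 mm and 8.59 degrees, less where a joint would pass 70% of its speed; a pose out of reach is approached as far as the arm can. A call is refused whole if a number of a shift passes 50 or a number of a turn 0.15, either way. A call with a gripper value outside its range is refused whole. "grip" is the gripper's target within -1 to 1 (fully open at 1, half-way at 0, shut at -1), set as the call begins (left out, the last holds). The fingers move at their own pace and stop on an object; the grip force is fixed at half the most. Time passes only in rows, so rows that do not move let the fingers close. It gives the time, the measured TCP pose, the force and the opening at its end, in the units of the state.
- arm.read_state(): the state, without advancing time (a new reading comes with each control period).
- eyes.get_image(name): name is "side" or "top" or "wrist"; returns (picture, depth): 384x512x3 uint8, red, green, blue; 384x512 float32, mm along the optical axis (not along the pixel's ray), 0 where there is no reading.
- eyes.camera_params(name): a dict with "camera_matrix" (3x3 intrinsics, pixels), "dist" ([k1, k2, p1, p2, k3] as OpenCV has them; the pictures are not rectified), "camera_from_world" (4x4, takes a point from world to camera coordinates). Camera axes: x right, y down, z forward; pixel columns grow to the right and rows downward; lengths in mm; the calibration is good to about 2 mm. A picture is of the moment at which its call begins: read the wrist's pose just before it. camera_params takes no time and is no camera call; for the wrist camera it gives the pose at the moment of the call.
- arm.job_done(): hands the job in, once; it reports no verdict.
Trained networks look in the newest picture that a camera, given by its name, has taken for a name from the list of things; names that differ only in an ending like _2 or _b are one class to them, and where a whole thing is asked for, a point or a joint stands for the part that bears it (a point fixed in the world has none). Each returns a list of dicts, best first, with "score" (0 to 1); they miss things now and then, are a little off and sometimes report something else, mostly with a low value. They report only what shows in the picture. A call takes as long as a camera call.
- find_in(camera, query): "bbox" ([centre column, centre row, width, height] in pixels, round what is visible of it).
- silhouettes(camera, query): "mask" (384x512 bool, what is visible of it) and "bbox" ([centre column, centre row, width, height] in pixels, round what is visible of it).
The state is a dict: "clock": time; "joints": joint angles; "joint_vel": joint speeds; "joint_efforts": joint torques, N m; "position": TCP position; "ee_rot": TCP orientation; "contact_force": force on the tool from outside, world axes, zero at the start; "wrist_torque": the same for the moment, N m; "gripper_width": finger opening in mm.
Only numpy, scipy, OpenCV 4.12 (cv2) and the standard library are available. Lean on these libraries where they do the work, as an engineer would, in place of code of your own. Each camera call takes 0.05 s, during which the arm holds its last target. There are 200 camera calls.

## Working session

There is one attempt and no reset: what is moved stays moved. The work goes in short steps, Python scripts to look and compute and a tool call to move; the robot and the scene stay as the last step left them, time stands still between calls to the robot, and variables do not carry over. Pictures are saved under pics/ and viewed, on a budget of 10 in all, crops included, one or two more only if the job needs it, and the job is handed in when it is done.

Besides the shell and the picture viewer there is one more tool, called after "Request:" as a command line: name --pt "numbers of a row" for each row, then --argument value for the rest. play_rows: Moves the arm, as the interface text tells. Its arguments: {"type":"object","properties":{"offset":{"type":"array","items":{"type":"array","items":{"type":"number"}}},"turn":{"type":"array","items":{"type":"number"}},"grip":{"type":"number"}},"required":["offset","turn"]}

```bash
mkdir -p pics; cat > h.py <<'E'
import numpy as np, cv2
from bench import arm, eyes, find_in, silhouettes
def cloud(cam):
    img,d=eyes.get_image(cam); p=eyes.camera_params(cam)
    K=np.array(p["camera_matrix"]);T=np.linalg.inv(np.array(p["camera_from_world"]))
    h,w=d.shape;u,v=np.meshgrid(np.arange(w),np.arange(h))
    n=cv2.undistortPoints(np.stack([u,v],-1).reshape(-1,1,2).astype(np.float64),K,np.array(p["dist"])).reshape(h,w,2)
    P=np.dstack([n[...,0]*d,n[...,1]*d,d,np.ones_like(d)])@T.T
    P=P[...,:3]; P[d<=0]=np.nan
    return img,d,P
E
python3 - <<'E'
from h import *
s=arm.read_state();print(s["position"],s["ee_rot"],s["clock"],s["gripper_width"])
vis=[]
for c in("top","side"):
    img,d,P=cloud(c);np.save(f"{c}.npy",P);vis.append(img)
    for q in("organiser","drawer","latch","latch_bar","headshell_a","headshell_b","gauge","cube_box"):
        for r in silhouettes(c,q)[:2]:
            m=r["mask"];X=P[m];X=X[~np.isnan(X[:,0])]
            print(c,q,round(r["score"],2),np.round(r["bbox"]),np.round(np.median(X,0)) if len(X) else None,np.round(np.percentile(X,[2,98],0)).tolist() if len(X) else None)
            if q in("organiser","drawer","latch_bar","latch"): np.save(f"m_{c}_{q}.npy",m) 
cv2.imwrite("pics/a.png",cv2.resize(np.vstack(vis),(800,1200))[:, :, ::-1][:600]);cv2.imwrite("pics/b.png",cv2.resize(vis[1],(800,600))[:,:,::-1])
E
```

```text
[ 237.86216853 -577.33874204  230.20958588] [ 5.56443718e-01  8.30884577e-01  5.65107102e-04 -9.42485055e-04] 0.0 85.32607573886187
top organiser 0.98 [317. 187. 130. 119.] [606. -86.  70.] [[502.0, -202.0, 16.0], [711.0, 30.0, 100.0]]
top drawer 0.82 [326. 228. 110.  45.] [ 529. -101.   32.] [[493.0, -204.0, 15.0], [562.0, 2.0, 64.0]]
top drawer 0.37 [216. 188.  20.  49.] [609. 133.   7.] [[566.0, 117.0, 1.0], [657.0, 154.0, 35.0]]
top latch 0.58 [360. 194.  19.  47.] [ 603. -166.  112.] [[551.0, -176.0, 75.0], [622.0, -146.0, 135.0]]
top latch_bar 0.82 [362. 194.  23.  40.] [ 602. -167.  109.] [[551.0, -195.0, 18.0], [633.0, -147.0, 135.0]]
top headshell_a 0.56 [228. 242.  15.  23.] [494. 106.  16.] [[469.0, 89.0, -1.0], [518.0, 123.0, 21.0]]
top headshell_a 0.54 [422. 215.   9.  28.] [ 553. -316.   16.] [[527.0, -332.0, -1.0], [576.0, -308.0, 20.0]]
top headshell_b 0.56 [228. 242.  15.  23.] [494. 106.  16.] [[469.0, 89.0, -1.0], [518.0, 123.0, 21.0]]
top headshell_b 0.54 [422. 215.   9.  28.] [ 553. -316.   16.] [[527.0, -332.0, -1.0], [576.0, -308.0, 20.0]]
top gauge 0.68 [215. 
[... 859 characters left out ...]
.] [ 555. -319.   16.] [[528.0, -328.0, 1.0], [578.0, -308.0, 20.0]]
side headshell_a 0.43 [219. 193.  22.  14.] [497. 100.  14.] [[472.0, 85.0, -2.0], [519.0, 121.0, 18.0]]
side headshell_b 0.82 [236. 344.  26.  12.] [ 555. -319.   16.] [[528.0, -328.0, 1.0], [578.0, -308.0, 20.0]]
side headshell_b 0.43 [219. 193.  22.  14.] [497. 100.  14.] [[472.0, 85.0, -2.0], [519.0, 121.0, 18.0]]
side gauge 0.58 [263. 180.  37.  18.] [615. 131.   4.] [[569.0, 114.0, -1.0], [659.0, 165.0, 33.0]]
side cube_box 0.64 [306. 337.  48.  60.] [ 694. -328.   75.] [[650.0, -361.0, 4.0], [740.0, -274.0, 79.0]]
side cube_box 0.36 [229. 256.  34.  91.] [ 532. -112.   32.] [[497.0, -214.0, 12.0], [567.0, 3.0, 63.0]]
```

View pics/a.png

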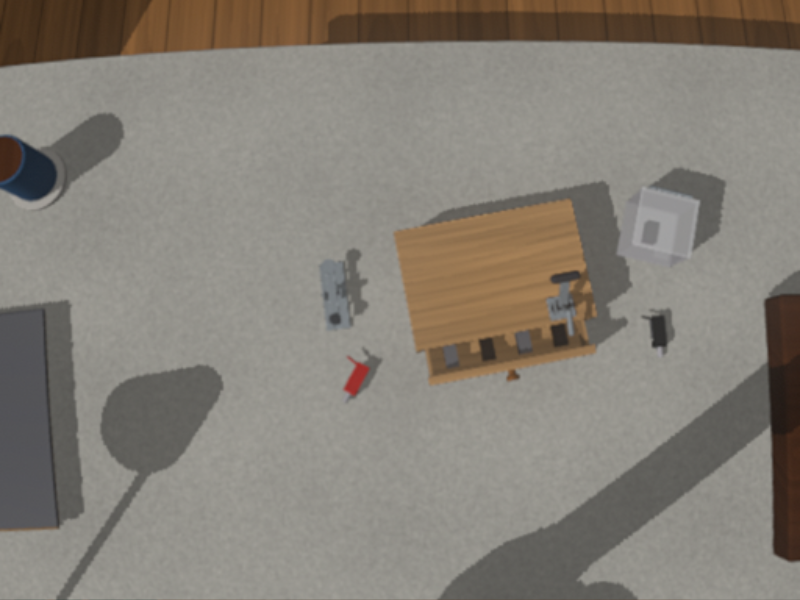

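View pics/b.png

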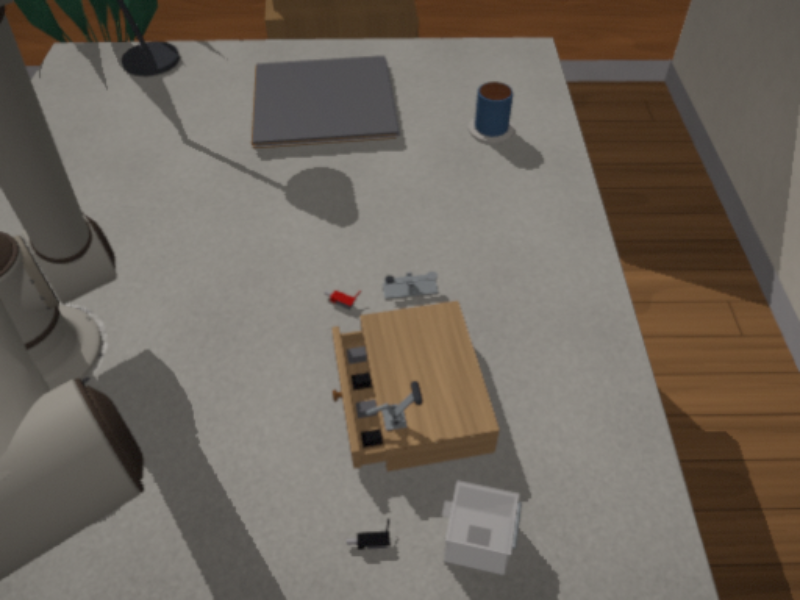

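The pictures show the drawer open with its knob at (512,375) in the top view. The lever leans back, with its bar at (566,277). The red headshell and gauge are on the left, the black headshell and clear box on the right. Next I'll fit the pose.

```bash
python3 - <<'E'
from h import *
from scipy.optimize import minimize
for c in("top","side"):
    P=np.load(c+".npy");m=np.load(f"m_{c}_organiser.npy")
    X=P[m];X=X[~np.isnan(X[:,0])];T=X[(X[:,2]>66)&(X[:,2]<74)][:,:2].astype(np.float32)
    (cx,cy),(w,h),a=cv2.minAreaRect(T);print(c,"rect",cx,cy,w,h,a,len(T))
    B=cv2.boxPoints(((cx,cy),(w,h),a));print(np.round(B).tolist())
    a=np.deg2rad(a); a=(a+np.pi/4)%(np.pi/2)-np.pi/4
    R=np.array([[np.cos(a),-np.sin(a)],[np.sin(a),np.cos(a)]]);O=np.array([cx,cy])
    print("yaw",a)
    L=(X[:,:2]-O)@R
    top=L[(X[:,2]>66)&(X[:,2]<74)];print("own extents",np.percentile(top,[.5,1,99,99.5],0).round(1).tolist())
    k=(X[:,2]>55)&(X[:,2]<64)&(L[:,0]<-80); print("drawer rim own x",np.percentile(L[k][:,0],[1,5,20,50]).round(1))
    b=X[:,2]>120; print("bar own",np.median(L[b],0).round(1),"world",np.median(X[b],0).round(1),b.sum())
E
```

```text
top rect 609.0096435546875 -86.40768432617188 203.36985778808594 240.5342254638672 10.4852933883667 8651
[[487.0, 13.0], [531.0, -223.0], [731.0, -186.0], [687.0, 50.0]]
yaw 0.18300289266459147
own extents [[-58.3, -118.5], [-57.6, -117.1], [99.2, 117.2], [100.3, 118.4]]
drawer rim own x [-105.2 -104.4 -102.4  -98.8]
bar own [ -8.6 -74.4] world [ 614.3 -160.7  132.2] 121
side rect 631.7633056640625 -84.88948059082031 159.85438537597656 242.28475952148438 10.092371940612793 5431
[[532.0, 20.0], [574.0, -218.0], [732.0, -190.0], [689.0, 48.0]]
yaw 0.1761451196995829
own extents [[-79.2, -119.6], [-78.4, -118.9], [76.2, 115.6], [77.3, 116.7]]
drawer rim own x [-126.2 -125.4 -123.7 -120.2]
bar own [-29.6 -77.3] world [ 616.7 -166.5  130.6] 92
```

Request:
play_rows --pt "19 41 0" --pt "19 41 0" --pt "19 41 0" --pt "19 41 0" --pt "19 41 0" --pt "19 41 0" --pt "19 41 0" --pt "19 41 0" --pt "19 41 0" --pt "19 41 0" --pt "19 41 0" --pt "13 44 0" --turn '[-0.018, -0.018, -0.018, -0.018, -0.018, -0.018, -0.018, -0.018, -0.018, -0.018, -0.018, -0.012]' --grip -1

```text
clock: 2.1
position: [463.9, -68.5, 232.5]
ee_rot: [0.648, 0.762, 0.001, 0.003]
contact_force: [0.8, -0.4, 0.0]
gripper_width: 0.4
```

Request:
play_rows --pt "-4 -13 -30" --pt "0 0 -40" --pt "0 0 -40" --pt "0 0 -40" --pt "0 0 -30" --pt "0 0 -20" --pt "0 0 0" --turn '[0.02, 0, 0, 0, 0, 0, 0]'

```text
clock: 2.8
position: [465.4, -73.1, 30.4]
ee_rot: [0.633, 0.774, 0.006, 0.009]
contact_force: [0.1, 0.7, 0.3]
gripper_width: 0.3
```

```bash
python3 - <<'E'
from h import *
s=arm.read_state();print(s["position"],s["contact_force"],s["joint_vel"])
i,d,P=cloud("side");cv2.imwrite("pics/c.png",cv2.resize(i[150:330,130:370],(800,600))[:,:,::-1])
E
```

```text
[465.40115412 -73.06250366  30.42958018] [0.06562084 0.70263132 0.32792195] [ 0.00167496 -0.02190639  0.02510921  0.01561401 -0.00790396 -0.00167249]
```

View pics/c.png

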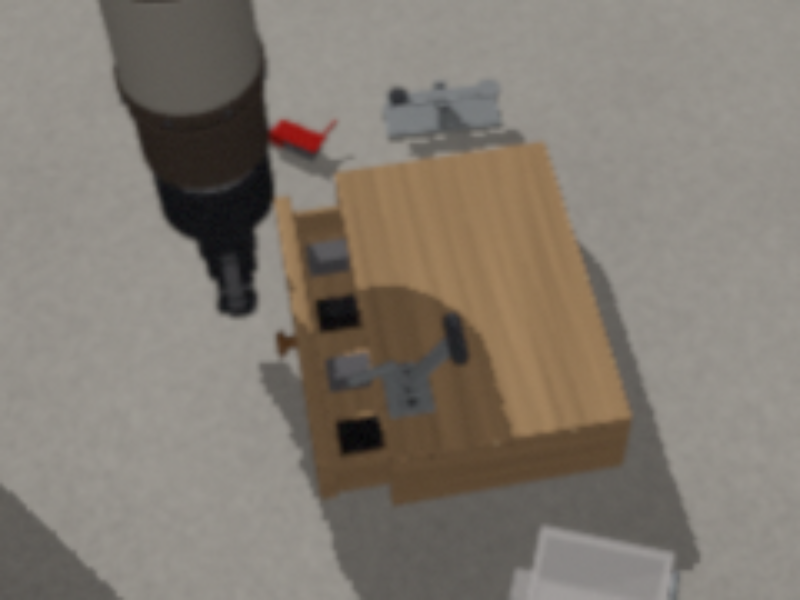

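Request:
play_rows --pt "10 1 0" --pt "10 1 0" --pt "10 1 0" --pt "8 1 0" --pt "8 1 0" --pt "8 1 0" --turn '[-0.02, 0, 0, 0, 0, 0]'

```text
clock: 3.45
position: [525.4, -66.2, 36.0]
ee_rot: [0.641, 0.767, 0.009, 0.011]
contact_force: [-1.3, 1.4, -0.6]
gripper_width: 0.3
```

Request:
play_rows --pt "2 0.4 -1" --pt "2 0.4 -1" --pt "2 0.4 -1" --turn '[0, 0, 0]'

```text
clock: 3.75
position: [534.1, -65.0, 33.8]
ee_rot: [0.641, 0.767, 0.01, 0.012]
contact_force: [-1.2, 0.0, 1.0]
gripper_width: 0.1
```

Request:
play_rows --pt "1.5 0.3 0" --pt "1 0.2 0" --turn '[0, 0]'

```text
clock: 3.95
position: [535.5, -64.7, 33.5]
ee_rot: [0.641, 0.767, 0.009, 0.011]
contact_force: [-4.7, 0.6, 4.2]
gripper_width: 0.1
```

Request:
play_rows --pt "1 0.2 0" --pt "1 0.2 0" --turn '[0, 0]'

```text
clock: 4.15
position: [535.5, -64.8, 33.4]
ee_rot: [0.641, 0.767, 0.007, 0.01]
contact_force: [-4.9, -0.1, 3.8]
gripper_width: -0.0
```

```bash
python3 - <<'E'
from h import *
s=arm.read_state();print(s["position"],s["contact_force"])
i,d,P=cloud("side");cv2.imwrite("pics/d.png",cv2.resize(i[190:310,190:350],(800,600),interpolation=cv2.INTER_CUBIC)[:,:,::-1])
E
```

```text
[535.45559518 -64.75621803  33.44970997] [-4.85341959 -0.11255801  3.77101429]
```

View pics/d.png

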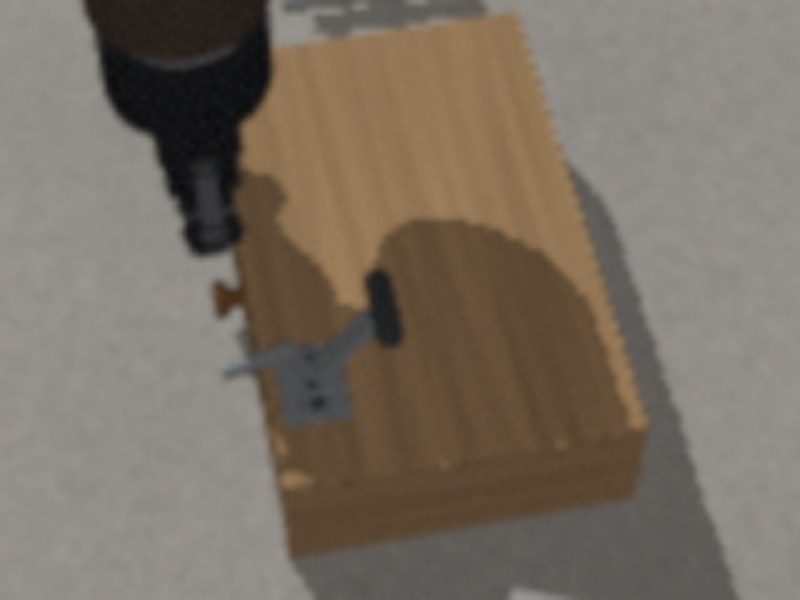

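The drawer looks flush, and the fingertip stalled with the force stepping up to about 5 N. I'll retreat and go up and over to behind the bar.

Request:
play_rows --pt "-8 -1.5 0" --pt "-12 -2 0" --pt "-12 -2 15" --pt "0 0 40" --pt "0 0 45" --pt "0 0 45" --pt "0 0 0" --turn '[0, 0, 0, 0, 0, 0, 0]'

```text
clock: 4.9
position: [503.5, -70.2, 183.3]
ee_rot: [0.641, 0.768, 0.012, 0.015]
contact_force: [0.9, 0.1, 0.6]
gripper_width: 0.2
```

Request:
play_rows --pt "30 -17 3" --pt "30 -17 2" --pt "30 -17 0" --pt "30 -17 0" --pt "25 -14 0" --pt "7 -4 0" --pt "0 0 0" --turn '[0, 0, 0, 0, 0, 0, 0]'

```text
clock: 5.6
position: [659.9, -158.8, 188.6]
ee_rot: [0.64, 0.768, 0.018, 0.02]
contact_force: [-0.0, 0.1, 0.2]
gripper_width: 0.1
```

```bash
python3 - <<'E'
from h import *
s=arm.read_state();print(s["position"],s["ee_rot"],s["contact_force"])
p0=s["position"]
i,d,P=cloud("side")
for r in silhouettes("side","organiser")[:1]:
    X=P[r["mask"]];X=X[~np.isnan(X[:,0])];T=X[(X[:,2]>66)&(X[:,2]<74)][:,:2].astype(np.float32)
    print(r["score"],cv2.minAreaRect(T))
for r in silhouettes("side","latch_bar")[:1]:
    X=P[r["mask"]];X=X[X[:,2]>118];print(r["score"],np.median(X,0),len(X))
E
```

```text
[ 659.9349856  -158.76975759  188.55148374] [0.63996774 0.76793807 0.01801553 0.0196939 ] [-0.03679829  0.06000178  0.24922374]
0.62 ((631.168701171875, -85.65605163574219), (158.2918701171875, 241.73223876953125), 10.11744213104248)
0.74 [nan nan nan] 0
  return _methods._mean(a, axis=axis, dtype=dtype,
  ret = um.true_divide(
```

The organiser hasn't moved. I'll lower the tip behind the bar.

Request:
play_rows --pt "0 2 -25" --pt "0 2 -25" --pt "0 0 -15" --pt "0 0 -6" --pt "0 0 0" --turn '[0, 0, 0, 0, 0]'

```text
clock: 6.25
position: [655.7, -150.3, 121.0]
ee_rot: [0.638, 0.77, 0.02, 0.022]
contact_force: [0.6, 0.7, 0.0]
gripper_width: 0.2
```

```bash
python3 - <<'E'
from h import *
s=arm.read_state();print(s["position"],s["contact_force"])
i,d,P=cloud("side");cv2.imwrite("pics/e.png",cv2.resize(i[190:310,190:350],(800,600),interpolation=cv2.INTER_CUBIC)[:,:,::-1])
E
```

```text
[ 655.66478969 -150.25233266  121.03577892] [0.57187707 0.69151951 0.00322654]
```

View pics/e.png

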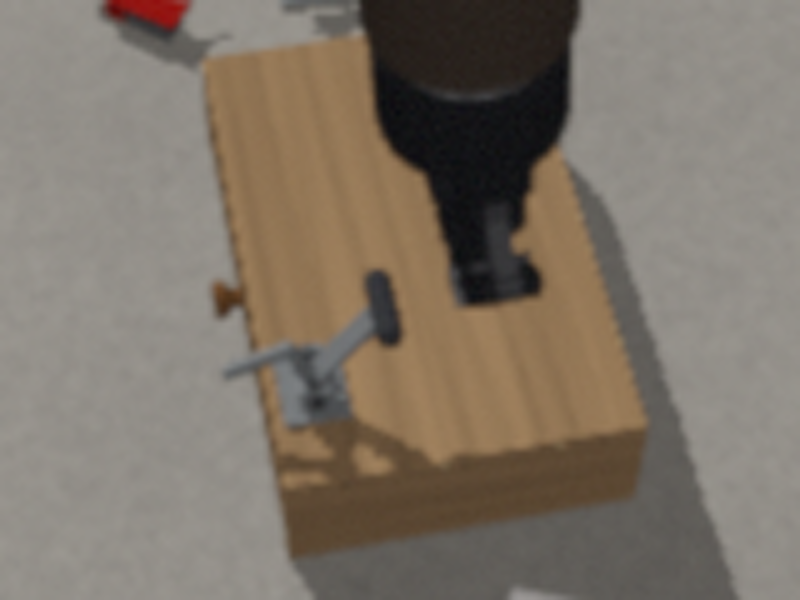

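Request:
play_rows --pt "-8 -3 -4" --pt "-8 -3 -2" --pt "-8 -2 0" --pt "-7 -1.5 0" --pt "-7 -1.5 0" --pt "-7 -1.5 0" --turn '[0, 0, 0, 0, 0, 0]'

```text
clock: 6.9
position: [619.1, -162.2, 126.1]
ee_rot: [0.636, 0.77, 0.031, 0.035]
contact_force: [2.6, 2.3, 2.4]
gripper_width: -0.3
```

Request:
play_rows --pt "-6 -1 -5" --pt "-6 -1 -5" --pt "-6 -1 -4" --pt "-6 -1 -2" --pt "-5 -1 -2" --turn '[0, 0, 0, 0, 0]'

```text
clock: 7.4
position: [583.4, -168.6, 105.6]
ee_rot: [0.637, 0.77, 0.028, 0.033]
contact_force: [-0.1, 0.0, 0.5]
gripper_width: -0.1
```

```bash
python3 - <<'E'
from h import *
s=arm.read_state();print(s["position"],s["contact_force"])
i,d,P=cloud("side");cv2.imwrite("pics/f.png",cv2.resize(i[190:310,190:350],(800,600),interpolation=cv2.INTER_CUBIC)[:,:,::-1])
E
```

```text
[ 583.40938978 -168.58030724  105.56647524] [-0.14490627  0.04044075  0.4814705 ]
```

View pics/f.png

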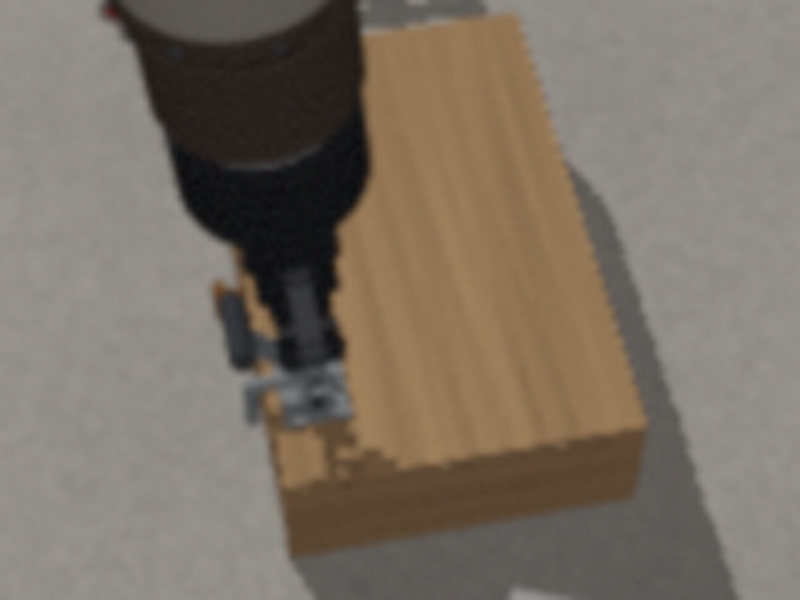

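The lever has snapped over: the bar is now at (235,328), ahead of the front, and the tongue hangs down at (255,400). I'll back off along +x, then lift clear.

Request:
play_rows --pt "10 2 4" --pt "15 2.5 5" --pt "10 2 20" --pt "0 0 40" --pt "0 0 40" --pt "0 0 40" --pt "0 0 0" --turn '[0, 0, 0, 0, 0, 0, 0]'

```text
clock: 8.15
position: [620.7, -161.9, 258.8]
ee_rot: [0.637, 0.77, 0.026, 0.031]
contact_force: [0.0, -0.0, 0.1]
gripper_width: -0.2
```

Request:
play_rows --pt "25 35 0" --pt "25 40 0" --pt "0 40 0" --pt "0 40 0" --pt "0 30 0" --pt "0 0 0" --turn '[0, 0, 0, 0, 0, 0]'

```text
clock: 8.75
position: [676.7, 30.0, 261.2]
ee_rot: [0.638, 0.769, 0.028, 0.034]
contact_force: [1.0, 0.3, -0.6]
gripper_width: -0.1
```

```bash
python3 - <<'E'
from h import *
s=arm.read_state();print(s["position"],s["contact_force"],s["clock"])
i,d,P=cloud("top");a=i[130:290,200:440]
j,d2,Q=cloud("side");b=j[190:310,190:350]
cv2.imwrite("pics/g.png",np.vstack([cv2.resize(a,(450,300)),cv2.resize(b,(450,300))])[:,:,::-1])
for r in silhouettes("side","organiser")[:1]:
    X=Q[r["mask"]];X=X[~np.isnan(X[:,0])];T=X[(X[:,2]>66)&(X[:,2]<74)][:,:2].astype(np.float32)
    print(r["score"],cv2.minAreaRect(T))
X=Q[~np.isnan(Q[...,0])]
L=(X[:,:2]-[630.5,-83.8])@np.array([[.984,-.179],[.179,.984]])
k=(abs(L[:,0]+90)<25)&(abs(L[:,1]+75)<25)&(X[:,2]>115)&(X[:,2]<145);print("bar own",np.median(L[k],0),np.median(X[k,2]),k.sum())
k=(L[:,0]<-60)&(L[:,0]>-150)&(L[:,1]>15)&(L[:,1]<100)&(X[:,2]>25)&(X[:,2]<60);print("front own x",np.percentile(L[k,0],[5,50]),k.sum())
E
```

```text
[676.65464339  30.02086144 261.17504006] [ 1.02248804  0.2848576  -0.57708359] 8.75
0.79 ((627.9614868164062, -85.45750427246094), (166.4671630859375, 242.7955780029297), 9.341487884521484)
bar own [-90.02184637 -78.82574418] 130.12777373402025 93
front own x [-78.70472812 -78.50609567] 32
```

View pics/g.png

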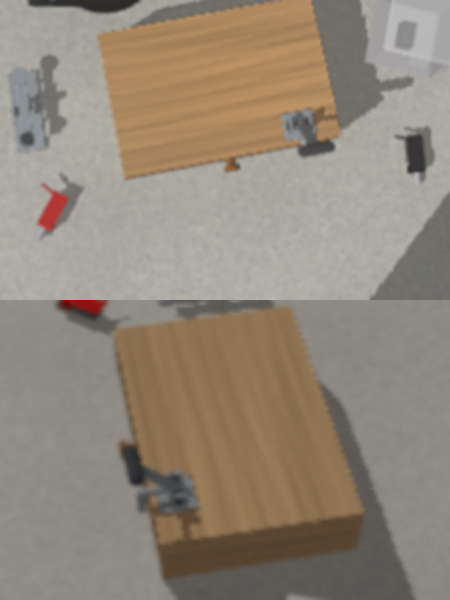

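The drawer is flush and the lever is locked at its stop, with the bar at own x -90 mm (-91 mm expected). The arm is clear of everything, so I'm handing in.

```bash
python3 -c "
from bench import arm
print(arm.job_done())"
```

```text
the job is handed in; nothing more can be done
None
```

The drawer is fully home and the lever is locked over it; I handed the job in at about 9 s of the 42 s allowed.

**What I did:** I pushed the drawer in with the shut fingertips beside the knob until it stalled, with the force stepping up to about 5 N. Then I went up and over, lowered the fingertips behind the bar and drew it forward until it snapped over. I backed off and lifted clear.

**Last checks:**
- **Drawer:** its front measures at own x ≈ -79 mm, against -80 mm for flush.
- **Lever:** the bar measures at own x ≈ -90 mm, about 130 mm up, against -91 and 127 mm expected when locked. The pictures show the tongue hanging in front of the drawer.
- **Bystanders:** the headshells, gauge and clear box look unmoved. I compared them by eye, not by measurement.

**One reading disagreed:** the final outline fit of the organiser's top was about 3 mm off in x and 0.013 rad off in turn from the earlier fits. Its outline came out 6 mm too deep, probably because it now takes in part of the lever. The fit taken after the drawer push, before the lever was thrown, had agreed to under 1 mm. I take it that the organiser did not shift, but I did not measure it again.

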